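Tip the tube into the tack-up fixture and clamp it

ROBOT

A 6-joint arm with a two-finger parallel gripper is mounted at the origin on the work surface. World frame = base frame: x ahead of the robot, y to its left, z up, the work surface at z = 0. Lengths are in m, angles in rad, forces in N, time in s.
With the tool pointing down it reaches from about 0.4 to 0.825 m from the base axis. Payload 7 kg.
Tool frame: the origin (TCP) lies on the centre line of the jaws, within the pads' length; the fingertips stand 22 mm ahead of it and the grasp point (between the pads) lies 3 mm ahead of it (arm.tcp_to_tips is the distance from the TCP to the fingertips, in m); z points along the fingers, y is the line along which they close (so a half turn about z gives the same grasp; the last joint's range is limited). The gripper opens to 88 mm and grips with 3 to 60 N. Pads are 19 mm wide; open, the fingers measure 130 mm over their backs; the gripper's body (78 mm by 193 mm) begins 47 mm behind the grasp point.
Start: joints at [1.626, 0.359, 0.012, 0, -1.224, -0.288], TCP at [0.156, 0.657, 0.249] pointing down, gripper open.
Joint ranges: [-3.07, 3.07], [-1.43, 2.12], [-1.02, 1.25], [-3.03, 1.67], [-3.05, -0], [-3.03, 3.03]. Speed limits (rad/s): [2.39, 2.39, 3.01, 3.14, 3.14, 3.14].

INTERFACE

Orientations are given as [roll, pitch, yaw] about the fixed x, y, z axes, in that order (R = Rz(yaw) Ry(pitch) Rx(roll)).
In Python, from station import arm gives the robot as it stands.
- The arm moves only by the tool jog_arm, never from a script. Its argument "targets" is a list of rows, each an object of numbers: "dx", "dy", "dz": the shift along the tool's x, y, z in mm; "rx", "ry", "rz": the turn, a rotation vector about the tool's x, y, z in rad; "gripper": the closure, from 0 (fully open) to 1 (shut). In form: [{"dx": .., "dy": .., "dz": .., "rx": .., "ry": .., "rz": .., "gripper": ..}, ...]. A call has exactly 8 rows; each row is the pose to reach, as a shift and turn from the pose commanded when the call began, along the tool's axes at that moment; what a row does not reach only later rows make up. A row lasts 1/12 s, in which the tool goes at most 41.7 mm and 7.16 degrees, less where a joint would pass 70% of its speed; a pose out of reach is approached as far as the arm can. A call with a gripper value outside its range is refused whole. The fingers move at their own pace and stop on an object; "force" is the grip in N (left out, the last holds). Time passes only in rows, so rows that repeat a pose let the fingers close, or fill a call up. It gives the time, the measured TCP pose, the force, the opening and the grip force at its end, in the units of the state.
- arm.get_state(): the state, without advancing time (a new reading comes with each control period).
- arm.grab_frame(name): name is "side" or "top" or "wrist"; returns a dict with "frame" (420x560x3 uint8, red, green, blue), "z_map" (420x560 float32, m along the optical axis (not along the pixel's ray), 0 where there is no reading), "fx", "fy", "cx", "cy" (pixels), "distortion" ([k1, k2, p1, p2, k3] as OpenCV has them; the pictures are not rectified), "view" (4x4, takes a point from world to camera coordinates). Camera axes: x right, y down, z forward; pixel columns grow to the right and rows downward; lengths in m; the calibration is good to about 2 mm. A picture is of the moment at which its call begins.
- arm.job_done(): hands the job in; it is judged then, once.
The state is a dict: "t": time; "q": joint angles; "qd": joint speeds; "joint_efforts": joint torques, N m; "eef_pos": TCP position; "ee_rot": TCP orientation; "force": force on the tool from outside, world axes, zero at the start; "moment": the same for the moment, N m; "width": finger opening in m; "gripper_force": force on a finger pad.
Only numpy, scipy, OpenCV 4.12 (cv2) and the standard library are available. Lean on these libraries where they do the work, as an engineer would, in place of code of your own. Each camera call takes 0.05 s, during which the arm holds its last target. There are 200 camera calls.

TASK

Just by pushing, never lifting it, tip over the square tube that stands on end in the fixture so that it lies down between the two fences, its top towards the end stop. Then push it along until its end butts against the stop, and only then push the hinged clamp arm over until its foot is fully down on the tube. Leave the loose things around it where they are.

Things in the scene. Friction and masses are not known exactly. Their poses are not given: they have to be found in the camera images.
- fixture: Tack-up fixture fixed to the welding table (place and heading vary). Origin: on the table, under the middle of the channel's width and the plate's length. x runs along the channel to the end stop, z up, y to the side that carries the clamp hinge (the robot's side). Steel base plate 275 mm (x) by 150 mm (y, from -53 to +97), 10 mm thick.
- channel (a point): Middle of the channel floor (plate's upper face, 10 mm above the table). Two aluminium fences parallel to the fixture's x bound the channel: 8 mm thick, 20 mm above the plate (tops 30 mm above the table), inner faces at y = -23 and +23 mm, from x = -137 to +125 mm.
- stop_face (a point): Middle of the end stop's face, at fixture x = 125, y = 0, z = 30 mm. The stop is an aluminium block across the channel, 62 mm wide, 12 mm thick, its top 55 mm above the table.
- tube: Steel square tube, 40 x 40 mm, 3 mm wall, 130 mm long, open ends, about 0.42 kg. Origin: centre of its foot end; z along the tube. At first it stands between the fences (3 mm play each side) at the end of the channel away from the stop. Pushed near its top, it turns about its lower edge and falls freely. Lying, its upper side is 50 mm above the table, its end 30 to 80 mm short of the stop.
- tube_top (a point): Centre of the tube's other end: the top while it stands (130 mm above the foot), the end that meets the stop later.
- tube_mid (a point): Middle of the tube, on its axis, 65 mm from both ends.
- clamp (a joint): Angle of the hinged clamp arm (rad): 0 = closed, arm level across the channel with its foot on the lying tube (mechanical stop); pi/2 = arm upright; more = leaning back over the robot's side (limit 2.3). It starts at 1.75 to 2.15. Stiff hinge: the arm (0.25 kg) stays where it is left, friction 0.25 N m; it must be pushed all the way down.
- clamp_hinge (a point): The clamp's hinge axis, parallel to the fixture's x, at fixture x = 60, y = 55, z = 78 mm, between two upright cheeks (x = 39 to 81, y = 40 to 74, up to z = 90 mm).
- clamp_tip (a point): Free end of the clamp arm, on its back (upper face when closed), 115 mm from the hinge. The arm is a steel bar 26 mm wide along the hinge axis, 12 mm thick, its mid plane through the axis. 55 mm from the hinge, a spindle with a rubber foot stands 27.5 mm out from the mid plane on the front, and a nut 18 mm across stands 6 mm out from the back.
- pipe: Bystander: short round pipe standing on end, 48 mm diameter, 85 mm tall, origin under its centre; on the robot's side of the fixture.
- stub: Bystander: short square tube standing on end, 30 x 30 x 60 mm, origin under its centre; on the robot's side of the fixture.
- spray: Bystander: spray can, 64 mm diameter, 170 mm tall, origin under its centre; beyond the fixture.
- hammer: Bystander: hammer lying to one side, origin at its underside.
- brush: Bystander: brush lying to one side, origin at its underside.
- magnet: Bystander: red triangular welding magnet, 90 x 18 x 90 mm, standing beyond the fixture, origin under its centre.
- angle: Bystander: angle-iron offcut 50 x 140 x 50 mm, beyond the fixture, origin under its centre.
Not all that is in view belongs to the job. Leave any brown or orange look-alike of the tube alone.

How it is judged:
On the way, in this order (a step that is already met when the one before it is completed fails the run):
1. the tube lies between the fences, with the clamp still open (angle between tube's own z axis and vertical above 1.5 rad and height (world z) of tube_mid below 0.036 m and y of tube_mid in the frame of fixture between -0.008 and 0.008 m and value of joint clamp above 1.2 rad), for 0.1 s.
2. the tube's top end butts against the stop, with the clamp still open (all of step 1 and x of tube_top in the frame of fixture above 0.121 m), for 0.2 s.
3. the clamp is down on the tube (value of joint clamp below 0.06 rad), for 0.2 s.
At the end, for the whole second after the job is handed in: The tube lies at rest between the fences (within 8 mm of the channel's middle), its former top end within 4 mm of the end stop, and the clamp arm is closed on it (joint below 0.06 rad) (angle between tube's own z axis and vertical above 1.5 rad and height (world z) of tube_mid below 0.036 m and y of tube_mid in the frame of fixture between -0.008 and 0.008 m and linear speed of tube below 0.02 m/s and angular speed of tube below 0.1 rad/s and x of tube_top in the frame of fixture above 0.121 m and value of joint clamp below 0.06 rad); the robot touches nothing.
It fails at once if the tube is lifted (its foot more than 50 mm or its middle more than 95 mm above the table) (height (world z) of tube above 0.05 m or height (world z) of tube_mid above 0.095 m).
It fails at once if a bystander is pushed more than 30 mm away or knocked over (distance of any of pipe, stub, spray, hammer, brush, magnet, angle from where it was at the start of the episode above 0.03 m or angle between any of pipe, stub, spray, magnet's own z axis and vertical above 0.5 rad).
It also fails if it takes over 61 s, if anything falls off the work surface, if the arm or the gripper's body presses on something with over 40 N, if the wrist force passes 120 N, or if a joint passes its speed limit or range.

## Working session

There is one attempt and no reset: what is moved stays moved. The work goes in short steps, Python scripts to look and compute and a tool call to move; the robot and the scene stay as the last step left them, time stands still between calls to the robot, and variables do not carry over. Pictures are saved under pics/ and viewed, at most 10 in all, crops included, and the job is handed in when it is done.

Besides the shell and the picture viewer there is one more tool, called after "Call:" in YAML: its name, and indented under it one key for each argument. jog_arm: Moves the arm, as the interface text tells. Its arguments: {"type":"object","properties":{"targets":{"type":"array","items":{"type":"object","properties":{"dx":{"type":"number"},"dy":{"type":"number"},"dz":{"type":"number"},"rx":{"type":"number"},"ry":{"type":"number"},"rz":{"type":"number"},"gripper":{"type":"number"}}}},"force":{"type":"number"}},"required":["targets"]}

```bash
mkdir -p pics; cat > h.py <<'E'
import numpy as np, cv2
from station import arm
def grab(n):
    f=arm.grab_frame(n); f['n']=n
    f['K']=np.array([[f['fx'],0,f['cx']],[0,f['fy'],f['cy']],[0,0,1.]]); f['D']=np.array(f['distortion'],float); f['view']=np.array(f['view'])
    return f
def cloud(f):
    h,w=f['z_map'].shape
    uv=np.stack(np.meshgrid(np.arange(w),np.arange(h)),-1).reshape(-1,1,2).astype(float)
    r=cv2.undistortPoints(uv,f['K'],f['D']).reshape(h,w,2)
    z=f['z_map'][...,None]
    c=np.concatenate([r*z,z],-1)
    R,t=f['view'][:3,:3],f['view'][:3,3]
    P=(c-t)@R
    P[f['z_map']<=0]=np.nan
    return P
def ray(f,u,v,zp):
    r=cv2.undistortPoints(np.array([[[u,v]]],float),f['K'],f['D']).ravel()
    R,t=f['view'][:3,:3],f['view'][:3,3]
    o=-R.T@t; d=R.T@np.array([*r,1]); return o+d*(zp-o[2])/d[2]
def proj(f,p):
    R,t=f['view'][:3,:3],f['view'][:3,3]
    return cv2.projectPoints(np.atleast_2d(np.array(p,float)),cv2.Rodrigues(R)[0],t,f['K'],f['D'])[0].reshape(-1,2)
def save(f,n): cv2.imwrite('pics/'+n,f['frame'][...,::-1])
E
python3 - <<'E'
from h import *
for n in ('top','side'):
    f=grab(n); save(f,n+'0.png'); P=cloud(f); np.save(n+'P.npy',P)
    print(n,-f['view'][:3,:3].T@f['view'][:3,3],(f['z_map']>0).mean())
s=arm.get_state(); print(s); print(arm.tcp_to_tips)
E
```

```text
top [0.26911744 0.01446116 1.65181875] 0.9959098639455782
side [-0.08497613 -0.72304949  0.9237902 ] 0.9960799319727891
{'t': 0.1, 'q': array([ 1.62611078e+00,  3.59307908e-01,  1.11690892e-02, -3.05210171e-04,
       -1.22409426e+00, -2.88121122e-01]), 'qd': array([ 0.00042148, -0.00024944,  0.00105165,  0.00251782,  0.00052884,
        0.00089627]), 'joint_efforts': array([-1.70995179e-03, -5.84169459e+01,  2.93752652e+01,  7.01556846e+00,
        1.01384497e-02, -5.04920411e-05]), 'eef_pos': array([0.15564571, 0.65640426, 0.24772981]), 'ee_rot': array([ 3.14013359e+00, -1.33183564e-04, -2.32910487e-01]), 'force': array([ 0.09528401, -0.05858667, -0.30467375]), 'moment': array([ 0.0320132 , -0.03535442, -0.04862511]), 'gripper_force': 0.0, 'width': 0.08766156471344944}
0.022
```

View pics/top0.png

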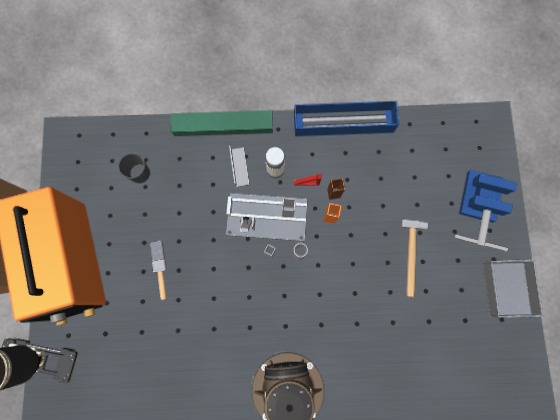

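View pics/side0.png

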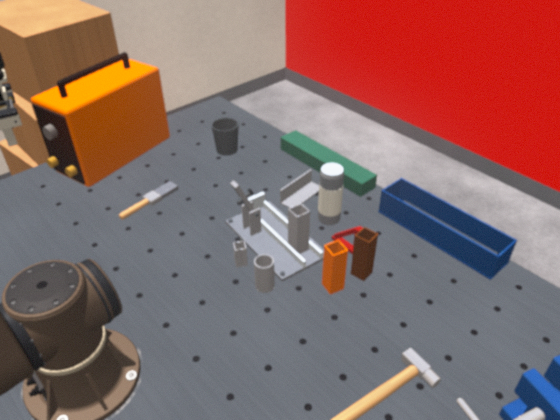

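Top view: the fixture is centred at about (268,217), the grey tube stands at (288,207), the stop is at the left end (229,205), and the clamp is at (245,224) leaning towards the robot. Candidates for the tube:
- grey tube (288,207) in the fixture: chosen
- orange tube (333,212): look-alike
- brown tube (336,188): look-alike
- grey stub (269,250) and pipe (301,250): bystanders

The side view shows the same layout, with the tube at (298,228).

```bash
python3 - <<'E'
from h import *
P=np.load('topP.npy'); f=grab('top')
sub=P[185:265,215:350].reshape(-1,3)
def sel(Q,a,b): return Q[(Q[:,2]>a)&(Q[:,2]<b)]
ROI=P[190:245,222:312].reshape(-1,3)
pl=sel(ROI,.006,.034)
r=cv2.minAreaRect((pl[:,:2]*1000).astype(np.float32)); print('plate',r,cv2.boxPoints(r).round())
for nm,a,b in(('plate',.006,.014),('fence',.025,.034),('stop',.05,.058),('tubetop',.13,.15),('high',.09,.2),('z>60',.06,.09)):
    q=sel(ROI,a,b)
    r=cv2.minAreaRect((q[:,:2]*1000).astype(np.float32)) if len(q)>3 else None
    print(nm,len(q),r, q.mean(0).round(4))
for nm,(u0,u1,v0,v1) in dict(stub=(262,277,243,258),pipe=(291,311,240,260),spray=(264,288,145,180),mag=(293,323,172,188),ang=(228,252,145,188),orange=(324,342,203,222)).items():
    q=sel(P[v0:v1,u0:u1].reshape(-1,3),.02,.3); 
    if len(q): print(nm,q.mean(0).round(3),q.min(0).round(3),q.max(0).round(3))
S=np.load('sideP.npy').reshape(-1,3)
S=S[~np.isnan(S).any(1)]
c=P[205:215,285:292].reshape(-1,3); print(c[c[:,2]>.1].mean(0))
S2=S[(abs(S[:,0]-.57)<.15)&(abs(S[:,1]-.08)<.2)]
for a,b in((.125,.155),(.095,.125),(.155,.25)):
    q=sel(S2,a,b); print('side',a,len(q),q.mean(0).round(4) if len(q) else 0, q.min(0) if len(q) else 0,q.max(0) if len(q) else 0)
a=cv2.resize(f['frame'][185:265,215:345],None,fx=6,fy=6,interpolation=2); cv2.imwrite('pics/topc.png',a[...,::-1])
g=grab('side'); a=cv2.resize(g['frame'][160:310,210:390],None,fx=4,fy=4,interpolation=2)[:600]; cv2.imwrite('pics/sidec.png',a[...,::-1])
E
```

```text
plate ((574.2073974609375, 52.5743408203125), (311.8414611816406, 193.0071563720703), 87.83380126953125) [[ 472. -100.]
 [ 665. -107.]
 [ 677.  205.]
 [ 484.  212.]]
plate 1797 ((574.2073974609375, 52.5743408203125), (311.8414611816406, 193.0071563720703), 87.83380126953125) [0.5683 0.0536 0.0098]
fence 278 ((574.3707885742188, 54.25489807128906), (271.2672119140625, 106.52120971679688), 83.50882720947266) [0.5923 0.048  0.0293]
stop 52 ((574.0104370117188, 78.9413833618164), (225.89199829101562, 97.84815979003906), 80.56803131103516) [0.6049 0.1316 0.054 ]
tubetop 97 ((564.5205688476562, 44.17718505859375), (52.19038391113281, 185.9461212158203), 19.329463958740234) [0.5662 0.0368 0.1396]
high 249 ((528.3587646484375, 44.15228271484375), (150.5889434814453, 184.6619110107422), 6.1973042488098145) [0.5534 0.0553 0.1351]
z>60 95 ((549.4085083007812, 56.51130676269531), (274.8965759277344, 137.12191772460938), 81.33988952636719) [0.5604 0.0457 0.0779]
stub [0.451 0.046 0.05 ] [0.432 0.027 0.021] [0.469 0.066 0.069]
pipe [ 0.444 -0.056  0.069] [ 0.421 -0.079  0.024] [ 0.469 -0.032  0.093]
spray [0.732 0.017 0.137] [ 0.709 -0.014  0.02 ] [0.772 0.049 0.179]
mag [ 0.691 -0.101  0.057] [ 0.682 -0.138  0.02 ] [ 0.701 -0.051  0.098]
ang [0.756 0.167 0.046] [0.688 0.158 0.02 ] [0.826 0.177 0.058]
orange [ 0.564 -0.168  0.089] [ 0.541 -0.19   0.021] [ 0.587 -0.145  0.138]
[ 0.56857065 -0.01989266  0.12657367]
side 0.125 438 [0.6031 0.0141 0.1368] [ 0.50724776 -0.05097302  0.12503001] [0.7195892  0.12451842 0.15489083]
side 0.095 415 [ 0.6076 -0.0026  0.1111] [ 0.50974725 -0.0511387   0.09502286] [0.71988629 0.12359412 0.12496763]
side 0.155 153 [0.5971 0.0663 0.1693] [ 0.49525329 -0.01475123  0.15506673] [0.71994774 0.13245123 0.18818021]
```

View pics/topc.png

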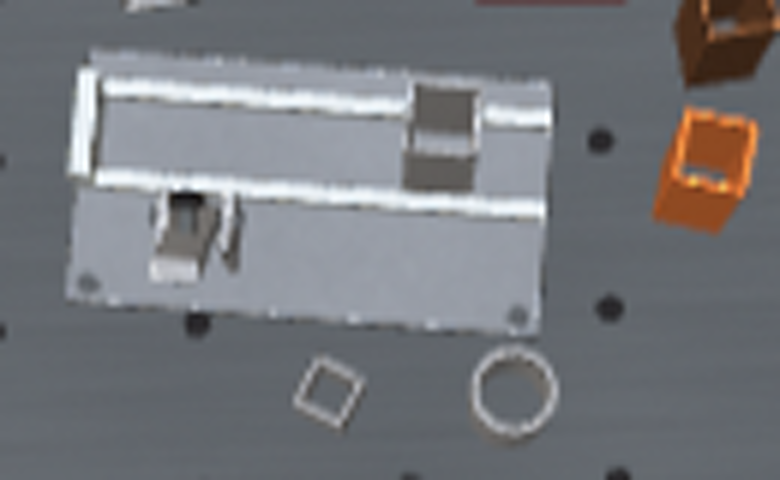

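View pics/sidec.png

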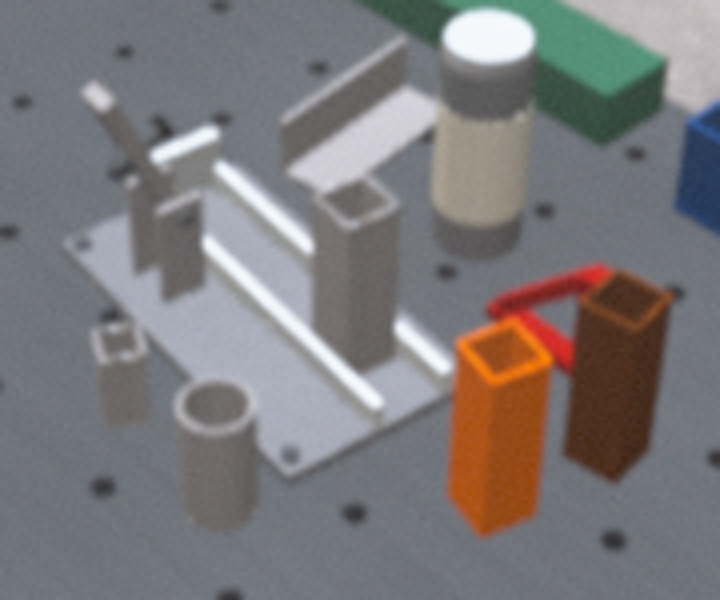

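```bash
cat >> h.py <<'E'
def fixfit(f):
    C=np.array([[92,50],[552,80],[540,333],[66,298]])/6+np.array([215,185])-.42
    W=np.array([ray(f,u,v,.01)[:2] for u,v in C]); F=np.array([[137.5,-53],[-137.5,-53],[-137.5,97],[137.5,97]])/1000
    Wc,Fc=W-W.mean(0),F-F.mean(0)
    th=np.arctan2((Fc[:,0]*Wc[:,1]-Fc[:,1]*Wc[:,0]).sum(),(Fc*Wc).sum()); R=np.array([[np.cos(th),-np.sin(th)],[np.sin(th),np.cos(th)]])
    t=W.mean(0)-R@F.mean(0); return th,R,t,(W-t)@R-F
E
python3 - <<'E'
from h import *
f=grab('top'); th,R,t,e=fixfit(f); print('th',th,'t',t,'err mm',(e*1000).round(1))
np.savez('fix.npz',th=th,R=R,t=t)
def fx(u,v,z): return ((ray(f,u/6+215-.42,v/6+185-.42,z)[:2]-t)@R*1000).round(1)
for n,u,v,z in(('fenceU L',103,85,.03),('fenceU R',548,120,.03),('fenceL L',95,178,.03),('fenceL R',545,210,.03),('stop',88,67,.055),('stop',82,178,.055),('tubeUL',412,82,.14),('tubeUR',482,85,.14),('tubeLR',478,155,.14),('tubeLL',408,150,.14)): print(n,fx(u,v,z))
P=np.load('sideP.npy').reshape(-1,3); T=np.load('topP.npy').reshape(-1,3)
for nm,Q in(('side',P),('top',T)):
    Q=Q[~np.isnan(Q).any(1)]; L=np.c_[(Q[:,:2]-t)@R,Q[:,2]]*1000
    c=L[(abs(L[:,0]-60)<18)&(L[:,1]>30)&(L[:,1]<170)&(L[:,2]>92)]; 
    print(nm,len(c),c.mean(0).round(1),c[c[:,2].argsort()][[0,len(c)//2,-1]].round(1))
    d=c-[60,55,78]; print('ang',np.percentile(np.arctan2(d[:,2],-d[:,1]),[10,50,90]).round(3),'r max',np.hypot(d[:,1],d[:,2]).max())
    a=L[(L[:,2]>20)&(abs(L[:,0]-125)<20)&(abs(L[:,1])<25)&(L[:,2]<60)]; print('stop',len(a),a.mean(0).round(1))
    b=L[(L[:,2]>60)&(L[:,2]<150)&(L[:,0]<-40)&(L[:,0]>-137)&(abs(L[:,1])<40)]; print('tube',len(b),np.percentile(b,[2,50,98],axis=0).round(1))
E
```

```text
th 1.4639489684443743 t [0.5979211  0.05072046] err mm [[-1.4  0.9]
 [ 1.7 -0. ]
 [-0.3  0.2]
 [ 0.  -1. ]]
fenceU L [125.3 -27.2]
fenceU R [-134.1  -24.5]
fenceL L [124.9  28. ]
fenceL R [-135.6   28.5]
stop [131.8 -31.7]
stop [129.2  33. ]
tubeUL [-55.1 -16.8]
tubeUR [-93.  -17.8]
tubeLR [-93.4  20.9]
tubeLL [-55.5  20.8]
side 238 [ 49.5  83.9 143.7] [[ 42.4  62.1  93.5]
 [ 52.3  62.4 139.9]
 [ 43.6 103.3 188.2]]
ang [1.725 2.008 2.179] r max 120.30268297779259
stop 163 [121.3  -4.5  42.5]
tube 692 [[-100.1  -16.5   62.6]
 [ -93.5    9.2  112. ]
 [ -58.6   24.2  141.3]]
top 119 [ 59.4  80.4 151.2] [[ 77.1  56.1  92.9]
 [ 48.   80.3 149. ]
 [ 62.7  97.5 189.2]]
ang [1.639 1.926 2.007] r max 120.43552045020965
stop 70 [126.6  -3.2  46.6]
tube 150 [[-91.9 -16.8  63.1]
 [-73.2   6.3 118.1]
 [-53.7  23.2 145.8]]
```

The tube is confirmed in the crop (tube top in fixture frame: x −94 to −54, y about +2). The clamp is at about 1.95 rad and the plate fit residuals are under 2 mm. Next I work out the approach.

```bash
cat >> h.py <<'E'
from scipy.spatial.transform import Rotation as Ro
def to(x,y,z,yaw=None):
    """fixture x,y mm and TCP z mm -> shifts in current tool axes"""
    F=np.load('fix.npz'); s=arm.get_state(); T=Ro.from_euler('xyz',s['ee_rot'])
    w=np.r_[F['t']+F['R']@(np.array([x,y+1.2])/1000),z/1000]
    d=T.inv().apply(w-s['eef_pos'])*1000
    g=Ro.from_euler('xyz',[np.pi,0,float(F['th'])-np.pi/2 if yaw is None else yaw])
    print('d',d.round(1),'rot',(T.inv()*g).as_rotvec().round(3),'world',w.round(3))
def where():
    F=np.load('fix.npz'); s=arm.get_state(); p=s['eef_pos']
    print('t',s['t'],'fix',((p[:2]-F['t'])@F['R']*1000-[0,1.2]).round(1),'z',(p[2]*1000).round(1),'rot',s['ee_rot'].round(3),'F',s['force'].round(1),'w',round(s['width'],4))
E
python3 - <<'E'
from h import *
where(); to(-135,0,249)
E
```

```text
t 0.25 fix [555.3 503.1] z 248.1 rot [ 3.141 -0.    -0.233] F [-0.6  0.7  0.2] w 0.0874
d [ 5.858e+02  6.216e+02 -3.000e-01] rot [ 0.001 -0.    -0.126] world [ 0.582 -0.083  0.249]
```

Call:
jog_arm:
  targets:
    - {"dx":25,"dy":26,"rz":-0.016,"gripper":1}
    - {"dx":50,"dy":53,"rz":-0.032,"gripper":1}
    - {"dx":75,"dy":80,"rz":-0.048,"gripper":1}
    - {"dx":100,"dy":106,"rz":-0.064,"gripper":1}
    - {"dx":125,"dy":133,"rz":-0.08,"gripper":1}
    - {"dx":150,"dy":160,"rz":-0.1,"gripper":1}
    - {"dx":175,"dy":186,"rz":-0.12,"gripper":1}
    - {"dx":200,"dy":212,"rz":-0.126,"gripper":1}

```text
invalid input at $.targets[0]: expected keys dx, dy, dz, rx, ry, rz, gripper
```

```bash
python3 - <<'E'
from h import *
where(); to(-135,0,249)
E
```

```text
t 0.25 fix [555.3 503.1] z 248.1 rot [ 3.141 -0.    -0.233] F [-0.6  0.7  0.2] w 0.0874
d [ 5.858e+02  6.216e+02 -3.000e-01] rot [ 0.001 -0.    -0.126] world [ 0.582 -0.083  0.249]
```

Call:
jog_arm:
  targets:
    - {"dx":25,"dy":26,"dz":0,"rx":0,"ry":0,"rz":-0.016,"gripper":1}
    - {"dx":50,"dy":53,"dz":0,"rx":0,"ry":0,"rz":-0.032,"gripper":1}
    - {"dx":75,"dy":80,"dz":0,"rx":0,"ry":0,"rz":-0.048,"gripper":1}
    - {"dx":100,"dy":106,"dz":0,"rx":0,"ry":0,"rz":-0.064,"gripper":1}
    - {"dx":125,"dy":133,"dz":0,"rx":0,"ry":0,"rz":-0.08,"gripper":1}
    - {"dx":150,"dy":160,"dz":0,"rx":0,"ry":0,"rz":-0.1,"gripper":1}
    - {"dx":175,"dy":186,"dz":0,"rx":0,"ry":0,"rz":-0.12,"gripper":1}
    - {"dx":200,"dy":212,"dz":0,"rx":0,"ry":0,"rz":-0.126,"gripper":1}

```text
t: 0.92
eef_pos: [0.3019, 0.4026, 0.2487]
ee_rot: [-3.141, -0.0, -0.105]
force: [1.2, 0.3, 0.2]
width: 0.0397
gripper_force: 0.0
```

```bash
python3 - <<'E'
from h import *
where(); to(-135,0,249)
E
```

```text
t 0.9167 fix [318.3 330.6] z 248.7 rot [-3.141 -0.    -0.105] F [1.2 0.3 0.2] w 0.0397
d [330.  453.8  -0.5] rot [-0.    -0.     0.001] world [ 0.582 -0.083  0.249]
```

Call:
jog_arm:
  targets:
    - {"dx":22,"dy":30,"dz":0,"rx":0,"ry":0,"rz":0,"gripper":1}
    - {"dx":44,"dy":60,"dz":0,"rx":0,"ry":0,"rz":0,"gripper":1}
    - {"dx":66,"dy":91,"dz":0,"rx":0,"ry":0,"rz":0,"gripper":1}
    - {"dx":88,"dy":121,"dz":0,"rx":0,"ry":0,"rz":0,"gripper":1}
    - {"dx":110,"dy":151,"dz":0,"rx":0,"ry":0,"rz":0,"gripper":1}
    - {"dx":132,"dy":181,"dz":0,"rx":0,"ry":0,"rz":0,"gripper":1}
    - {"dx":154,"dy":212,"dz":0,"rx":0,"ry":0,"rz":0,"gripper":1}
    - {"dx":176,"dy":242,"dz":0,"rx":0,"ry":0,"rz":0,"gripper":1}

```text
t: 1.58
eef_pos: [0.4511, 0.1432, 0.249]
ee_rot: [-3.141, -0.001, -0.106]
force: [0.8, 0.4, -0.6]
width: 0.0001
gripper_force: 0.0
```

Call:
jog_arm:
  targets:
    - {"dx":22,"dy":30,"dz":0,"rx":0,"ry":0,"rz":0,"gripper":1}
    - {"dx":44,"dy":60,"dz":0,"rx":0,"ry":0,"rz":0,"gripper":1}
    - {"dx":66,"dy":91,"dz":0,"rx":0,"ry":0,"rz":0,"gripper":1}
    - {"dx":88,"dy":121,"dz":0,"rx":0,"ry":0,"rz":0,"gripper":1}
    - {"dx":110,"dy":151,"dz":0,"rx":0,"ry":0,"rz":0,"gripper":1}
    - {"dx":132,"dy":181,"dz":0,"rx":0,"ry":0,"rz":0,"gripper":1}
    - {"dx":150,"dy":205,"dz":0,"rx":0,"ry":0,"rz":0,"gripper":1}
    - {"dx":154,"dy":212,"dz":0,"rx":0,"ry":0,"rz":0,"gripper":1}

```text
t: 2.25
eef_pos: [0.5826, -0.0857, 0.2479]
ee_rot: [3.141, 0.001, -0.109]
force: [0.0, 0.2, -1.4]
width: 0.0006
gripper_force: 0.0
```

```bash
python3 - <<'E'
from h import *
where(); to(-135,0,137)
f=grab('wrist'); save(f,'w1.png'); print(-f['view'][:3,:3].T@f['view'][:3,3])
E
```

```text
t 2.25 fix [-137.3   -0.6] z 247.9 rot [ 3.141e+00  1.000e-03 -1.090e-01] F [ 0.   0.2 -1.4] w 0.0006
d [ -0.5  -2.4 110.8] rot [ 0.001  0.001 -0.003] world [ 0.582 -0.083  0.137]
[ 0.66159729 -0.09389336  0.3834786 ]
```

View pics/w1.png

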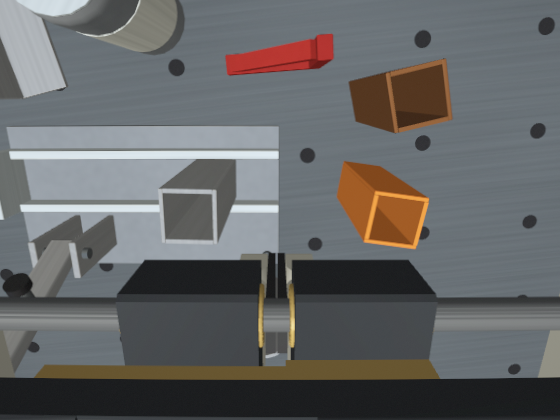

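Wrist view: tube rim at about (161–217, 188–241), orange look-alike at (365–427, 193–247), with the closed fingers between them at column 275.

```bash
python3 - <<'E'
from h import *
F=np.load('fix.npz')
f=grab('wrist')
for n,u,v,z in(('tube',162,189,.14),('tube',217,189,.14),('tube',217,241,.14),('tube',162,241,.14),('or',375,193,.14),('or',365,242,.14),('or',415,247,.14),('fU',15,155,.03),('fU',278,155,.03),('fL',30,208,.03),('fL',278,208,.03),('plate',278,126,.01),('plate',278,263,.01)):
    print(n,((ray(f,u,v,z)[:2]-F['t'])@F['R']*1000-[0,1.2]).round(1))
E
```

```text
tube [-59.2 -20.2]
tube [-96.7 -20.1]
tube [-94.8  17.8]
tube [-55.7  17.7]
or [-204.3  -16.9]
or [-199.8   19. ]
or [-236.    23.1]
fU [116.5 -28.1]
fU [-138.8  -26.5]
fL [112.2  25.6]
fL [-138.6   26.6]
plate [-138.9  -52.3]
plate [-138.6   96.2]
```

Call:
jog_arm:
  targets:
    - {"dx":0,"dy":-1,"dz":15,"rx":0,"ry":0,"rz":0,"gripper":1}
    - {"dx":0,"dy":-2,"dz":35,"rx":0,"ry":0,"rz":0,"gripper":1}
    - {"dx":0,"dy":-2,"dz":55,"rx":0,"ry":0,"rz":0,"gripper":1}
    - {"dx":0,"dy":-2,"dz":75,"rx":0,"ry":0,"rz":0,"gripper":1}
    - {"dx":0,"dy":-2,"dz":90,"rx":0,"ry":0,"rz":0,"gripper":1}
    - {"dx":0,"dy":-2,"dz":102,"rx":0,"ry":0,"rz":0,"gripper":1}
    - {"dx":0,"dy":-2,"dz":109,"rx":0,"ry":0,"rz":0,"gripper":1}
    - {"dx":0,"dy":-2,"dz":110,"rx":0,"ry":0,"rz":0,"gripper":1}

```text
t: 3.02
eef_pos: [0.5803, -0.0794, 0.1374]
ee_rot: [3.141, 0.002, -0.106]
force: [-0.1, 0.4, 0.4]
width: 0.0005
gripper_force: 0.0
```

```bash
python3 - <<'E'
from h import *
where()
E
```

```text
t 3.0167 fix [-131.3    2.4] z 137.4 rot [ 3.141e+00  2.000e-03 -1.060e-01] F [-0.1  0.4  0.4] w 0.0005
```

Call:
jog_arm:
  targets:
    - {"dx":2,"dy":-6,"dz":0,"rx":0,"ry":0,"rz":0,"gripper":1}
    - {"dx":2,"dy":-12,"dz":0,"rx":0,"ry":0,"rz":0,"gripper":1}
    - {"dx":2,"dy":-18,"dz":0,"rx":0,"ry":0,"rz":0,"gripper":1}
    - {"dx":2,"dy":-24,"dz":0,"rx":0,"ry":0,"rz":0,"gripper":1}
    - {"dx":2,"dy":-30,"dz":0,"rx":0,"ry":0,"rz":0,"gripper":1}
    - {"dx":2,"dy":-36,"dz":0,"rx":0,"ry":0,"rz":0,"gripper":1}
    - {"dx":2,"dy":-42,"dz":0,"rx":0,"ry":0,"rz":0,"gripper":1}
    - {"dx":2,"dy":-48,"dz":0,"rx":0,"ry":0,"rz":0,"gripper":1}

```text
t: 3.68
eef_pos: [0.5885, -0.032, 0.1386]
ee_rot: [-3.141, -0.0, -0.107]
force: [0.1, -0.5, 0.7]
width: 0.0004
gripper_force: 0.1
```

Call:
jog_arm:
  targets:
    - {"dx":0,"dy":-6,"dz":0,"rx":0,"ry":0,"rz":0,"gripper":1}
    - {"dx":0,"dy":-12,"dz":0,"rx":0,"ry":0,"rz":0,"gripper":1}
    - {"dx":0,"dy":-18,"dz":0,"rx":0,"ry":0,"rz":0,"gripper":1}
    - {"dx":0,"dy":-20,"dz":0,"rx":0,"ry":0,"rz":0,"gripper":1}
    - {"dx":0,"dy":-20,"dz":0,"rx":0,"ry":0,"rz":0,"gripper":1}
    - {"dx":0,"dy":-20,"dz":0,"rx":0,"ry":0,"rz":0,"gripper":1}
    - {"dx":0,"dy":-20,"dz":0,"rx":0,"ry":0,"rz":0,"gripper":1}
    - {"dx":0,"dy":-20,"dz":0,"rx":0,"ry":0,"rz":0,"gripper":1}

```text
t: 4.35
eef_pos: [0.5906, -0.0131, 0.1386]
ee_rot: [3.142, 0.0, -0.107]
force: [0.6, 0.6, 0.3]
width: 0.0002
gripper_force: 0.0
```

```bash
python3 - <<'E'
from h import *
where()
f=grab('side'); cv2.imwrite('pics/s2.png',cv2.resize(f['frame'][130:320,180:400],None,fx=3,fy=3)[...,::-1])
E
```

```text
t 4.35 fix [-64.2  -0.7] z 138.6 rot [ 3.142  0.    -0.107] F [0.6 0.6 0.3] w 0.0002
```

View pics/s2.png

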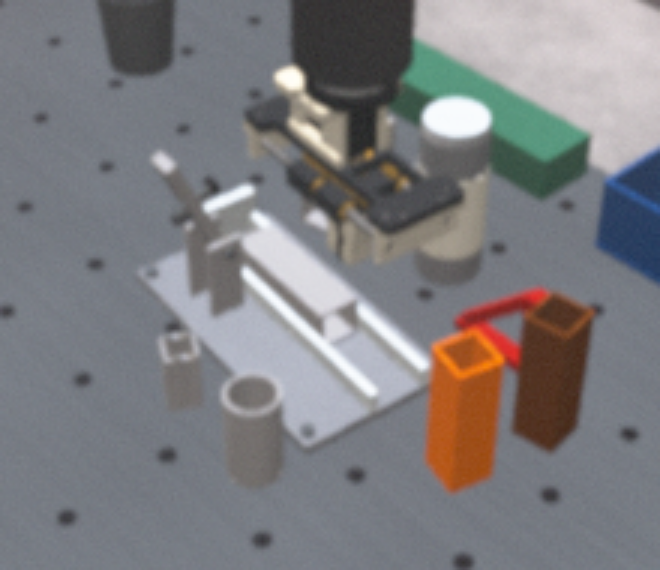

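The tube now lies in the channel, with its open foot end at crop (338,318) and the clamp still back. Next I measure where its foot end is.

```bash
python3 - <<'E'
from h import *
F=np.load('fix.npz')
f=grab('side'); Q=cloud(f).reshape(-1,3); Q=Q[~np.isnan(Q).any(1)]
L=np.c_[(Q[:,:2]-F['t'])@F['R'],Q[:,2]]*1000-[0,1.2,0]
a=L[(abs(L[:,1])<18)&(L[:,2]>44)&(L[:,2]<56)&(L[:,0]<110)&(L[:,0]>-130)]; print(len(a),np.percentile(a,[0,3,50,97,100],axis=0).round(1))
to(-112,-4,54)
E
```

```text
418 [[-57.  -18.   44.2]
 [-53.3 -16.4  46.4]
 [  5.9  -0.1  50.1]
 [ 70.3  17.1  53.3]
 [ 77.7  17.8  54.9]]
d [ 3.3 47.7 84.6] rot [ 0.  0. -0.] world [ 0.589 -0.061  0.054]
```

Call:
jog_arm:
  targets:
    - {"dx":1,"dy":6,"dz":0,"rx":0,"ry":0,"rz":0,"gripper":1}
    - {"dx":2,"dy":14,"dz":0,"rx":0,"ry":0,"rz":0,"gripper":1}
    - {"dx":3,"dy":21,"dz":5,"rx":0,"ry":0,"rz":0,"gripper":1}
    - {"dx":3,"dy":22,"dz":25,"rx":0,"ry":0,"rz":0,"gripper":1}
    - {"dx":3,"dy":22,"dz":48,"rx":0,"ry":0,"rz":0,"gripper":1}
    - {"dx":3,"dy":22,"dz":70,"rx":0,"ry":0,"rz":0,"gripper":1}
    - {"dx":3,"dy":22,"dz":82,"rx":0,"ry":0,"rz":0,"gripper":1}
    - {"dx":3,"dy":22,"dz":84,"rx":0,"ry":0,"rz":0,"gripper":1}

```text
t: 5.12
eef_pos: [0.5893, -0.0363, 0.0515]
ee_rot: [3.14, 0.005, -0.108]
force: [0.2, -0.0, -0.6]
width: 0.0001
gripper_force: 0.0
```

```bash
python3 - <<'E'
from h import *
where()
E
```

```text
t 5.1167 fix [-87.4  -1.9] z 51.5 rot [ 3.14   0.005 -0.108] F [ 0.2 -0.  -0.6] w 0.0001
```

Call:
jog_arm:
  targets:
    - {"dx":0,"dy":-1,"dz":0,"rx":0,"ry":0,"rz":0,"gripper":0.9}
    - {"dx":0,"dy":-2,"dz":0,"rx":0,"ry":0,"rz":0,"gripper":0.8}
    - {"dx":0,"dy":-3,"dz":0,"rx":0,"ry":0,"rz":0,"gripper":0.7}
    - {"dx":0,"dy":-4,"dz":0,"rx":0,"ry":0,"rz":0,"gripper":0.6}
    - {"dx":0,"dy":-5,"dz":0,"rx":0,"ry":0,"rz":0,"gripper":0.5}
    - {"dx":0,"dy":-6,"dz":0,"rx":0,"ry":0,"rz":0,"gripper":0.4}
    - {"dx":0,"dy":-7,"dz":0,"rx":0,"ry":0,"rz":0,"gripper":0.3}
    - {"dx":0,"dy":-8,"dz":0,"rx":0,"ry":0,"rz":0,"gripper":0.25}

```text
t: 5.78
eef_pos: [0.5922, -0.0278, 0.0555]
ee_rot: [3.141, -0.001, -0.107]
force: [0.1, -5.6, 4.4]
width: 0.0482
gripper_force: 2.9
```

```bash
cat >> h.py <<'E'
def tube():
    F=np.load('fix.npz')
    f=grab('side'); Q=cloud(f).reshape(-1,3); Q=Q[~np.isnan(Q).any(1)]
    L=np.c_[(Q[:,:2]-F['t'])@F['R'],Q[:,2]]*1000-[0,1.2,0]
    a=L[(abs(L[:,1])<18)&(L[:,2]>46)&(L[:,2]<53)&(L[:,0]<135)&(L[:,0]>-130)]; print(len(a),np.percentile(a,[0,3,50,97,100],axis=0).round(1))
    return f
E
python3 - <<'E'
from h import *
where(); f=tube(); cv2.imwrite('pics/s3.png',cv2.resize(f['frame'][130:320,180:400],None,fx=3,fy=3)[...,::-1])
E
```

```text
t 5.7833 fix [-78.7  -3.9] z 55.5 rot [ 3.141e+00 -1.000e-03 -1.070e-01] F [ 0.1 -5.6  4.4] w 0.0482
292 [[-124.4  -17.5   46.1]
 [-110.2  -11.1   46.4]
 [  23.5    6.2   49.7]
 [ 121.4   17.1   52.5]
 [ 134.1   17.9   53. ]]
```

View pics/s3.png

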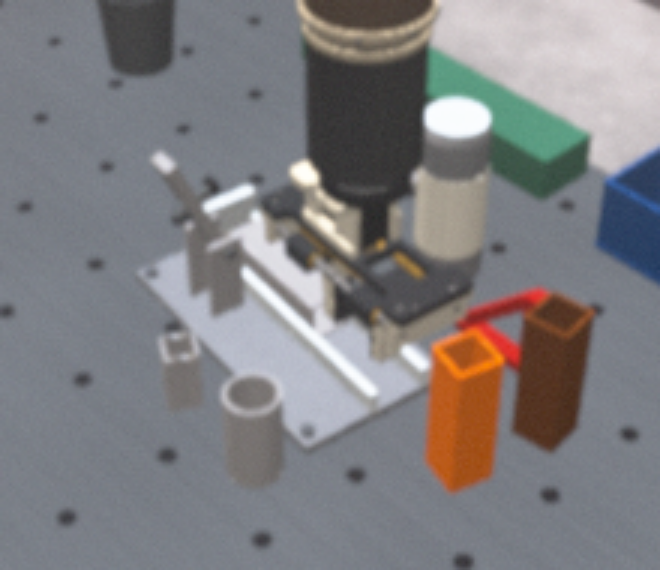

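Call:
jog_arm:
  targets:
    - {"dx":0,"dy":-1,"dz":0,"rx":0,"ry":0,"rz":0,"gripper":0.25}
    - {"dx":0,"dy":-2,"dz":0,"rx":0,"ry":0,"rz":0,"gripper":0.2}
    - {"dx":0,"dy":-3,"dz":0,"rx":0,"ry":0,"rz":0,"gripper":0.15}
    - {"dx":0,"dy":-4,"dz":0,"rx":0,"ry":0,"rz":0,"gripper":0.1}
    - {"dx":0,"dy":-5,"dz":0,"rx":0,"ry":0,"rz":0,"gripper":0.05}
    - {"dx":0,"dy":-5,"dz":0,"rx":0,"ry":0,"rz":0,"gripper":0}
    - {"dx":0,"dy":-5,"dz":0,"rx":0,"ry":0,"rz":0,"gripper":0}
    - {"dx":0,"dy":-5,"dz":0,"rx":0,"ry":0,"rz":0,"gripper":0}

```text
t: 6.5
eef_pos: [0.5928, -0.0228, 0.0555]
ee_rot: [3.141, -0.001, -0.107]
force: [-0.1, -4.9, 3.8]
width: 0.0871
gripper_force: 2.9
```

Call:
jog_arm:
  targets:
    - {"dx":0,"dy":0,"dz":0,"rx":0,"ry":0,"rz":0,"gripper":0}
    - {"dx":0,"dy":-1,"dz":0,"rx":0,"ry":0,"rz":0,"gripper":0}
    - {"dx":0,"dy":-1,"dz":0,"rx":0,"ry":0,"rz":0,"gripper":0}
    - {"dx":0,"dy":-2,"dz":0,"rx":0,"ry":0,"rz":0,"gripper":0}
    - {"dx":0,"dy":-2,"dz":0,"rx":0,"ry":0,"rz":0,"gripper":0}
    - {"dx":0,"dy":-3,"dz":0,"rx":0,"ry":0,"rz":0,"gripper":0}
    - {"dx":0,"dy":-3,"dz":0,"rx":0,"ry":0,"rz":0,"gripper":0}
    - {"dx":0,"dy":-3,"dz":0,"rx":0,"ry":0,"rz":0,"gripper":0}

```text
t: 7.17
eef_pos: [0.5931, -0.0198, 0.0554]
ee_rot: [3.141, -0.001, -0.107]
force: [-0.6, -5.2, 4.1]
width: 0.0879
gripper_force: 2.5
```

```bash
python3 - <<'E'
from h import *
where()
E
```

```text
t 7.1667 fix [-70.6  -3.9] z 55.4 rot [ 3.141e+00 -1.000e-03 -1.070e-01] F [-0.6 -5.2  4.1] w 0.0879
```

Call:
jog_arm:
  targets:
    - {"dx":0,"dy":-1,"dz":0,"rx":0,"ry":0,"rz":0,"gripper":0}
    - {"dx":0,"dy":-1,"dz":0,"rx":0,"ry":0,"rz":0,"gripper":0}
    - {"dx":0,"dy":-2,"dz":0,"rx":0,"ry":0,"rz":0,"gripper":0}
    - {"dx":0,"dy":-2,"dz":0,"rx":0,"ry":0,"rz":0,"gripper":0}
    - {"dx":0,"dy":-3,"dz":0,"rx":0,"ry":0,"rz":0,"gripper":0}
    - {"dx":0,"dy":-3,"dz":0,"rx":0,"ry":0,"rz":0,"gripper":0}
    - {"dx":0,"dy":-4,"dz":0,"rx":0,"ry":0,"rz":0,"gripper":0}
    - {"dx":0,"dy":-4,"dz":0,"rx":0,"ry":0,"rz":0,"gripper":0}

```text
t: 7.83
eef_pos: [0.5934, -0.0159, 0.0554]
ee_rot: [3.141, -0.0, -0.107]
force: [-0.7, -5.2, 4.5]
width: 0.0872
gripper_force: 3.0
```

Call:
jog_arm:
  targets:
    - {"dx":0,"dy":-1,"dz":0,"rx":0,"ry":0,"rz":0,"gripper":0}
    - {"dx":0,"dy":-1,"dz":0,"rx":0,"ry":0,"rz":0,"gripper":0}
    - {"dx":0,"dy":-2,"dz":0,"rx":0,"ry":0,"rz":0,"gripper":0}
    - {"dx":0,"dy":-2,"dz":0,"rx":0,"ry":0,"rz":0,"gripper":0}
    - {"dx":0,"dy":-3,"dz":0,"rx":0,"ry":0,"rz":0,"gripper":0}
    - {"dx":0,"dy":-3,"dz":0,"rx":0,"ry":0,"rz":0,"gripper":0}
    - {"dx":0,"dy":-3,"dz":0,"rx":0,"ry":0,"rz":0,"gripper":0}
    - {"dx":0,"dy":-3,"dz":0,"rx":0,"ry":0,"rz":0,"gripper":0}

```text
t: 8.5
eef_pos: [0.5929, -0.0154, 0.0555]
ee_rot: [3.138, 0.001, -0.107]
force: [-0.7, -19.0, 6.5]
width: 0.0878
gripper_force: 9.3
```

```bash
python3 - <<'E'
from h import *
where()
f=tube()
F=np.load('fix.npz')
Q=cloud(f).reshape(-1,3); Q=Q[~np.isnan(Q).any(1)]
L=np.c_[(Q[:,:2]-F['t'])@F['R'],Q[:,2]]*1000-[0,1.2,0]
a=L[(abs(L[:,1])<15)&(L[:,2]>20)&(L[:,2]<70)&(L[:,0]>60)&(L[:,0]<145)]; a=a[a[:,0].argsort()]
for x in range(60,145,5):
    b=a[(a[:,0]>=x)&(a[:,0]<x+5)]; print(x,len(b),np.percentile(b[:,2],[10,50,90]).round(1) if len(b) else '')
E
```

```text
t 8.5 fix [-66.3  -3.2] z 55.5 rot [ 3.138e+00  1.000e-03 -1.070e-01] F [ -0.7 -19.    6.5] w 0.0878
275 [[-129.9  -15.6   46. ]
 [-127.3  -12.    46.9]
 [  49.5    5.4   50.1]
 [ 121.4   17.    52.7]
 [ 128.7   17.7   52.9]]
60 3 [46.3 48.  48.7]
65 9 [46.8 48.7 52.9]
70 5 [46.6 50.1 51.1]
75 6 [49.8 50.6 51.1]
80 8 [48.7 51.  52.5]
85 7 [48.6 49.6 51.2]
90 11 [48.1 50.4 50.8]
95 13 [48.4 50.4 51.5]
100 12 [48.8 49.8 51.8]
105 13 [48.3 49.4 51.8]
110 9 [48.7 49.7 51.5]
115 19 [49.2 51.6 55. ]
120 15 [49.3 53.2 58.2]
125 15 [52.2 55.3 57.5]
130 2 [53.9 54.3 54.7]
135 0 
140 0
```

The tube butts against the stop: the push force jumped from 5 to 19 N and the tube's top reads flat at 50 mm. Now I back off and rise.

Call:
jog_arm:
  targets:
    - {"dx":0,"dy":0,"dz":0,"rx":0,"ry":0,"rz":0,"gripper":0}
    - {"dx":0,"dy":4,"dz":0,"rx":0,"ry":0,"rz":0,"gripper":0}
    - {"dx":0,"dy":8,"dz":0,"rx":0,"ry":0,"rz":0,"gripper":0}
    - {"dx":0,"dy":10,"dz":-20,"rx":0,"ry":0,"rz":0,"gripper":0}
    - {"dx":0,"dy":10,"dz":-55,"rx":0,"ry":0,"rz":0,"gripper":0}
    - {"dx":0,"dy":10,"dz":-95,"rx":0,"ry":0,"rz":0,"gripper":1}
    - {"dx":0,"dy":10,"dz":-135,"rx":0,"ry":0,"rz":0,"gripper":1}
    - {"dx":0,"dy":10,"dz":-175,"rx":0,"ry":0,"rz":0,"gripper":1}

```text
t: 9.22
eef_pos: [0.5923, -0.0218, 0.2316]
ee_rot: [-3.141, -0.0, -0.106]
force: [1.0, -0.6, 0.1]
width: 0.0731
gripper_force: 0.0
```

```bash
python3 - <<'E'
from h import *
where(); to(60,140,250)
F=np.load('fix.npz')
for n in('side','top'):
    f=grab(n);Q=cloud(f).reshape(-1,3); Q=Q[~np.isnan(Q).any(1)]
    L=np.c_[(Q[:,:2]-F['t'])@F['R'],Q[:,2]]*1000-[0,1.2,0]
    a=L[(abs(L[:,1])<15)&(L[:,2]>47)&(L[:,2]<53)&(abs(L[:,0])<120)]
    print(n,len(a),np.percentile(a,[1,5,50,95],axis=0).round(1) if len(a) else '')
cv2.imwrite('pics/s4.png',cv2.resize(grab('side')['frame'][130:320,180:400],None,fx=3,fy=3)[...,::-1])
E
```

```text
t 9.2167 fix [-72.7  -3.4] z 231.6 rot [-3.141 -0.    -0.106] F [ 1.  -0.6  0.1] w 0.0731
d [-143.3 -132.8  -18.3] rot [-0.001 -0.     0.   ] world [0.464 0.125 0.25 ]
side 298 [[-8.900e+00 -1.440e+01  4.730e+01]
 [-4.900e+00 -1.370e+01  4.750e+01]
 [ 5.180e+01 -1.000e-01  5.010e+01]
 [ 1.139e+02  1.370e+01  5.240e+01]]
top 145 [[ -4.4 -14.7  47.1]
 [  2.  -13.5  47.3]
 [ 44.   -0.6  49.9]
 [ 91.2  13.1  52.6]]
```

View pics/s4.png

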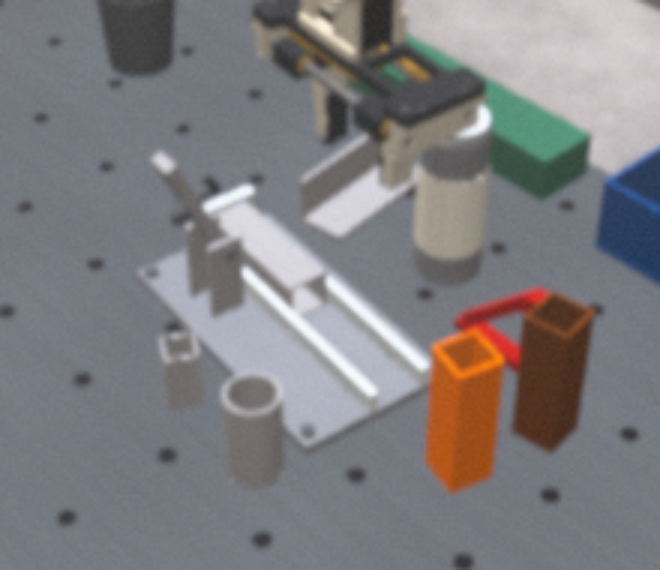

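The tube's foot is at x of about −5, so its far end is at 125 against the stop; the clamp is still back. Next I go round behind the clamp.

Call:
jog_arm:
  targets:
    - {"dx":0,"dy":0,"dz":-18,"rx":0,"ry":0,"rz":0,"gripper":1}
    - {"dx":-22,"dy":-21,"dz":-18,"rx":0,"ry":0,"rz":0,"gripper":1}
    - {"dx":-46,"dy":-43,"dz":-18,"rx":0,"ry":0,"rz":0,"gripper":1}
    - {"dx":-72,"dy":-67,"dz":-18,"rx":0,"ry":0,"rz":0,"gripper":1}
    - {"dx":-98,"dy":-91,"dz":-18,"rx":0,"ry":0,"rz":0,"gripper":1}
    - {"dx":-122,"dy":-114,"dz":-18,"rx":0,"ry":0,"rz":0,"gripper":1}
    - {"dx":-140,"dy":-130,"dz":-18,"rx":0,"ry":0,"rz":0,"gripper":1}
    - {"dx":-143,"dy":-133,"dz":-18,"rx":0,"ry":0,"rz":0,"gripper":1}

```text
t: 10.03
eef_pos: [0.4621, 0.1274, 0.2472]
ee_rot: [-3.141, 0.001, -0.104]
force: [-0.1, -0.3, 0.6]
width: 0.008
gripper_force: 0.0
```

Call:
jog_arm:
  targets:
    - {"dx":0,"dy":0,"dz":5,"rx":0,"ry":0,"rz":0,"gripper":1}
    - {"dx":0,"dy":0,"dz":20,"rx":0,"ry":0,"rz":0,"gripper":1}
    - {"dx":0,"dy":0,"dz":38,"rx":0,"ry":0,"rz":0,"gripper":1}
    - {"dx":0,"dy":0,"dz":54,"rx":0,"ry":0,"rz":0,"gripper":1}
    - {"dx":0,"dy":0,"dz":64,"rx":0,"ry":0,"rz":0,"gripper":1}
    - {"dx":0,"dy":0,"dz":67,"rx":0,"ry":0,"rz":0,"gripper":1}
    - {"dx":0,"dy":0,"dz":67,"rx":0,"ry":0,"rz":0,"gripper":1}
    - {"dx":0,"dy":0,"dz":67,"rx":0,"ry":0,"rz":0,"gripper":1}

```text
t: 10.7
eef_pos: [0.4652, 0.1252, 0.1808]
ee_rot: [3.141, -0.0, -0.107]
force: [-0.3, 0.6, 0.2]
width: 0.0003
gripper_force: 0.0
```

```bash
python3 - <<'E'
from h import *
where()
E
```

```text
t 10.7 fix [ 59.9 138.7] z 180.8 rot [ 3.141 -0.    -0.107] F [-0.3  0.6  0.2] w 0.0003
```

Call:
jog_arm:
  targets:
    - {"dx":8,"dy":0,"dz":0,"rx":0,"ry":0,"rz":0,"gripper":1}
    - {"dx":16,"dy":0,"dz":0,"rx":0,"ry":0,"rz":0,"gripper":1}
    - {"dx":24,"dy":0,"dz":0,"rx":0,"ry":0,"rz":0,"gripper":1}
    - {"dx":33,"dy":0,"dz":0,"rx":0,"ry":0,"rz":0,"gripper":1}
    - {"dx":42,"dy":0,"dz":0,"rx":0,"ry":0,"rz":0,"gripper":1}
    - {"dx":51,"dy":0,"dz":0,"rx":0,"ry":0,"rz":0,"gripper":1}
    - {"dx":60,"dy":0,"dz":0,"rx":0,"ry":0,"rz":0,"gripper":1}
    - {"dx":68,"dy":0,"dz":0,"rx":0,"ry":0,"rz":0,"gripper":1}

```text
t: 11.37
eef_pos: [0.5333, 0.1179, 0.1804]
ee_rot: [3.141, 0.0, -0.107]
force: [-3.0, 0.7, 2.7]
width: 0.0008
gripper_force: 1.6
```

```bash
python3 - <<'E'
from h import *
where(); f=grab('side'); cv2.imwrite('pics/s5.png',cv2.resize(f['frame'][130:320,180:400],None,fx=3,fy=3)[...,::-1])
E
```

```text
t 11.3667 fix [59.9 70.2] z 180.4 rot [ 3.141  0.    -0.107] F [-3.   0.7  2.7] w 0.0008
```

View pics/s5.png

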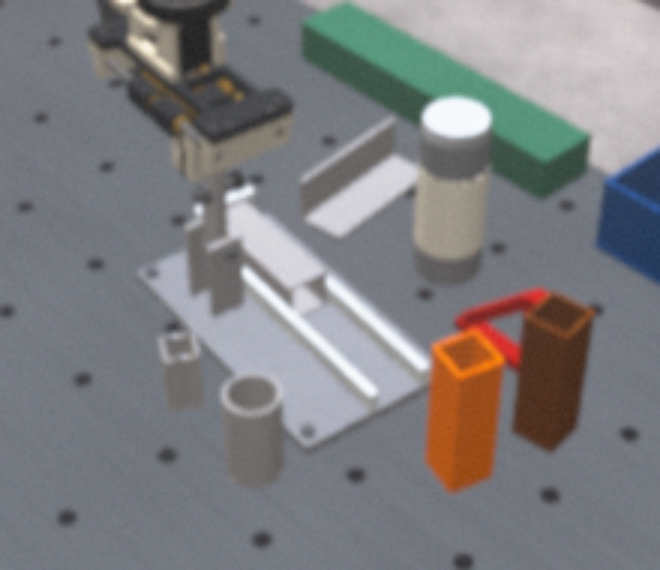

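The arm is upright at crop (215,205) and the force is 3 N. Now I follow the arc down.

Call:
jog_arm:
  targets:
    - {"dx":10,"dy":0,"dz":0.5,"rx":0,"ry":0,"rz":0,"gripper":1}
    - {"dx":20,"dy":0,"dz":1.5,"rx":0,"ry":0,"rz":0,"gripper":1}
    - {"dx":30,"dy":0,"dz":3.5,"rx":0,"ry":0,"rz":0,"gripper":1}
    - {"dx":41,"dy":0,"dz":8,"rx":0,"ry":0,"rz":0,"gripper":1}
    - {"dx":51,"dy":0,"dz":14,"rx":0,"ry":0,"rz":0,"gripper":1}
    - {"dx":60,"dy":0,"dz":21,"rx":0,"ry":0,"rz":0,"gripper":1}
    - {"dx":66,"dy":0,"dz":27,"rx":0,"ry":0,"rz":0,"gripper":1}
    - {"dx":69,"dy":0,"dz":30,"rx":0,"ry":0,"rz":0,"gripper":1}

```text
t: 12.08
eef_pos: [0.602, 0.1105, 0.1493]
ee_rot: [3.141, 0.0, -0.107]
force: [-0.4, -1.7, 2.0]
width: 0.0004
gripper_force: 1.0
```

```bash
python3 - <<'E'
from h import *
where()
E
```

```text
t 12.0833 fix [59.8  1.1] z 149.3 rot [ 3.141  0.    -0.107] F [-0.4 -1.7  2. ] w 0.0004
```

Call:
jog_arm:
  targets:
    - {"dx":4,"dy":0,"dz":6,"rx":0,"ry":0,"rz":0,"gripper":1}
    - {"dx":8,"dy":0,"dz":13,"rx":0,"ry":0,"rz":0,"gripper":1}
    - {"dx":12,"dy":0,"dz":20,"rx":0,"ry":0,"rz":0,"gripper":1}
    - {"dx":14,"dy":0,"dz":26,"rx":0,"ry":0,"rz":0,"gripper":1}
    - {"dx":16,"dy":0,"dz":32,"rx":0,"ry":0,"rz":0,"gripper":1}
    - {"dx":17,"dy":0,"dz":36,"rx":0,"ry":0,"rz":0,"gripper":1}
    - {"dx":17,"dy":0,"dz":38,"rx":0,"ry":0,"rz":0,"gripper":1}
    - {"dx":17,"dy":0,"dz":38,"rx":0,"ry":0,"rz":0,"gripper":1}

```text
t: 12.75
eef_pos: [0.618, 0.1092, 0.1124]
ee_rot: [-3.141, -0.0, -0.107]
force: [2.2, -1.5, -0.9]
width: 0.0008
gripper_force: 1.6
```

Call:
jog_arm:
  targets:
    - {"dx":0,"dy":0,"dz":1,"rx":0,"ry":0,"rz":0,"gripper":1}
    - {"dx":0,"dy":0,"dz":2,"rx":0,"ry":0,"rz":0,"gripper":1}
    - {"dx":0,"dy":0,"dz":3,"rx":0,"ry":0,"rz":0,"gripper":1}
    - {"dx":0,"dy":0,"dz":4,"rx":0,"ry":0,"rz":0,"gripper":1}
    - {"dx":0,"dy":0,"dz":4,"rx":0,"ry":0,"rz":0,"gripper":1}
    - {"dx":0,"dy":0,"dz":4,"rx":0,"ry":0,"rz":0,"gripper":1}
    - {"dx":0,"dy":0,"dz":4,"rx":0,"ry":0,"rz":0,"gripper":1}
    - {"dx":0,"dy":0,"dz":4,"rx":0,"ry":0,"rz":0,"gripper":1}

```text
t: 13.42
eef_pos: [0.6183, 0.1092, 0.1115]
ee_rot: [-3.141, -0.003, -0.106]
force: [-4.6, -0.4, 19.3]
width: 0.0004
gripper_force: 9.9
```

```bash
python3 - <<'E'
from h import *
where()
E
```

```text
t 13.4167 fix [ 60.3 -15.2] z 111.5 rot [-3.141e+00 -3.000e-03 -1.060e-01] F [-4.6 -0.4 19.3] w 0.0004
```

The 19 N contact came at tip height 89.5 mm. That matches resting on the nut (top at 90 mm), so I shift outward to press on the bare bar.

Call:
jog_arm:
  targets:
    - {"dx":0,"dy":0,"dz":-6,"rx":0,"ry":0,"rz":0,"gripper":1}
    - {"dx":0,"dy":0,"dz":-14,"rx":0,"ry":0,"rz":0,"gripper":1}
    - {"dx":10,"dy":0,"dz":-14,"rx":0,"ry":0,"rz":0,"gripper":1}
    - {"dx":20,"dy":0,"dz":-14,"rx":0,"ry":0,"rz":0,"gripper":1}
    - {"dx":20,"dy":0,"dz":-8,"rx":0,"ry":0,"rz":0,"gripper":1}
    - {"dx":20,"dy":0,"dz":-3,"rx":0,"ry":0,"rz":0,"gripper":1}
    - {"dx":20,"dy":0,"dz":0,"rx":0,"ry":0,"rz":0,"gripper":1}
    - {"dx":20,"dy":0,"dz":2,"rx":0,"ry":0,"rz":0,"gripper":1}

```text
t: 14.08
eef_pos: [0.6369, 0.1064, 0.1061]
ee_rot: [3.14, 0.002, -0.107]
force: [-7.6, -0.1, 19.1]
width: 0.0006
gripper_force: 9.4
```

Call:
jog_arm:
  targets:
    - {"dx":0,"dy":0,"dz":1,"rx":0,"ry":0,"rz":0,"gripper":1}
    - {"dx":0,"dy":0,"dz":1,"rx":0,"ry":0,"rz":0,"gripper":1}
    - {"dx":0,"dy":0,"dz":2,"rx":0,"ry":0,"rz":0,"gripper":1}
    - {"dx":0,"dy":0,"dz":2,"rx":0,"ry":0,"rz":0,"gripper":1}
    - {"dx":0,"dy":0,"dz":2,"rx":0,"ry":0,"rz":0,"gripper":1}
    - {"dx":0,"dy":0,"dz":2,"rx":0,"ry":0,"rz":0,"gripper":1}
    - {"dx":0,"dy":0,"dz":2,"rx":0,"ry":0,"rz":0,"gripper":1}
    - {"dx":0,"dy":0,"dz":2,"rx":0,"ry":0,"rz":0,"gripper":1}

```text
t: 14.75
eef_pos: [0.6368, 0.1064, 0.1061]
ee_rot: [3.141, 0.001, -0.106]
force: [-8.1, -1.0, 16.8]
width: 0.0005
gripper_force: 8.3
```

```bash
python3 - <<'E'
from h import *
where()
E
```

```text
t 14.75 fix [ 59.5 -33.9] z 106.1 rot [ 3.141e+00  1.000e-03 -1.060e-01] F [-8.1 -1.  16.8] w 0.0005
```

Tips are at 84.1 mm with a firm 17 N, which is exactly the closed height. I lift clear and check.

Call:
jog_arm:
  targets:
    - {"dx":0,"dy":0,"dz":-5,"rx":0,"ry":0,"rz":0,"gripper":1}
    - {"dx":0,"dy":0,"dz":-20,"rx":0,"ry":0,"rz":0,"gripper":1}
    - {"dx":0,"dy":0,"dz":-45,"rx":0,"ry":0,"rz":0,"gripper":1}
    - {"dx":0,"dy":0,"dz":-75,"rx":0,"ry":0,"rz":0,"gripper":1}
    - {"dx":0,"dy":0,"dz":-105,"rx":0,"ry":0,"rz":0,"gripper":1}
    - {"dx":0,"dy":0,"dz":-130,"rx":0,"ry":0,"rz":0,"gripper":1}
    - {"dx":0,"dy":0,"dz":-140,"rx":0,"ry":0,"rz":0,"gripper":1}
    - {"dx":0,"dy":0,"dz":-140,"rx":0,"ry":0,"rz":0,"gripper":1}

```text
t: 15.42
eef_pos: [0.6387, 0.1072, 0.2475]
ee_rot: [-3.14, -0.004, -0.107]
force: [0.1, 0.7, 0.6]
width: 0.0006
gripper_force: 0.0
```

```bash
python3 - <<'E'
from h import *
where(); F=np.load('fix.npz'); f=grab('side'); Q=cloud(f).reshape(-1,3); Q=Q[~np.isnan(Q).any(1)]
L=np.c_[(Q[:,:2]-F['t'])@F['R'],Q[:,2]]*1000-[0,1.2,0]
a=L[(abs(L[:,1])<15)&(L[:,2]>47)&(L[:,2]<53)&(abs(L[:,0])<120)]; print('tube',np.percentile(a,[1,5,50,95],axis=0).round(1))
a=L[(abs(L[:,0]-60)<13)&(L[:,1]>-62)&(L[:,1]<-12)&(L[:,2]>70)&(L[:,2]<150)]; print('arm top',len(a),np.polyfit(a[:,1],a[:,2],1),np.percentile(a[:,2],[5,50,95]))
cv2.imwrite('pics/s6.png',cv2.resize(f['frame'][130:320,180:400],None,fx=3,fy=3)[...,::-1])
E
```

```text
t 15.4167 fix [ 60.5 -35.7] z 247.5 rot [-3.14  -0.004 -0.107] F [0.1 0.7 0.6] w 0.0006
tube [[-11.8 -14.7  47.3]
 [ -8.2 -13.6  47.6]
 [ 29.5   1.2  50.1]
 [115.1  13.8  52.3]]
arm top 72 [2.02638390e-02 8.47409579e+01] [81.86572953 83.96729405 86.23196228]
```

View pics/s6.png

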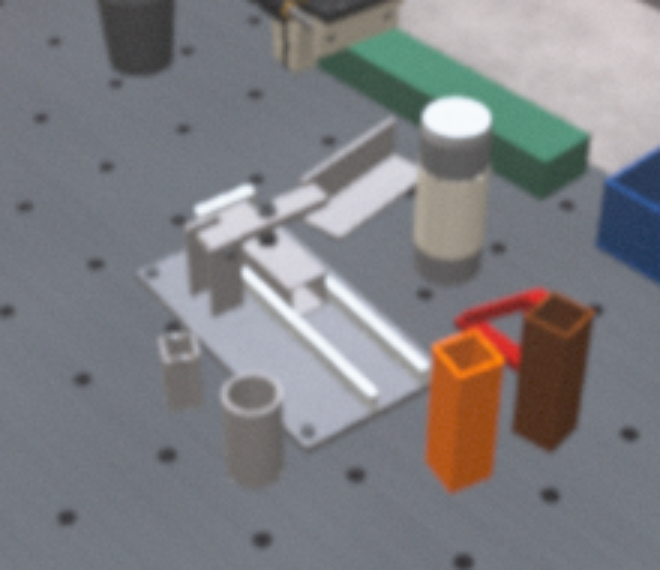

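The clamp lies level (bar top at 84 mm) with its foot on the tube. I check that the tube did not shift by comparing its foot end with the earlier picture.

```bash
python3 - <<'E'
import cv2,numpy as np
a,b=[cv2.imread(f'pics/{n}.png',0).astype(np.float32)[262:318,270:334] for n in('s4','s6')]
print(cv2.phaseCorrelate(a,b,cv2.createHanningWindow(a.shape[::-1],cv2.CV_32F)),np.abs(a-b).mean())
E
```

```text
((-0.017226099169697306, -0.036655253768163476), 0.7457321589191754) 2.4143414
```

The tube has not moved (shift under 0.05 px), so I hand the job in.

```bash
python3 -c "
from station import arm
print(arm.job_done())"
```

```text
the job is handed in; nothing more can be done
None
```

I tipped the tube over between the fences, pushed it against the end stop and closed the clamp down on it, then handed the job in at about 15.5 s; no verdict came back, but my last measurements showed the tube in place, the clamp level and the robot clear.

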